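# Put away the clean tumblers as one nested stack

### The arm

A 7-joint arm with a two-finger parallel gripper is mounted at the origin on the work surface. World frame = base frame: x ahead of the robot, y to its left, z up, the work surface at z = 0. Lengths are in m, angles in rad, forces in N, time in s.
With the tool pointing down it reaches from about 0.425 to 1.025 m from the base axis. Payload 9.4 kg.
Tool frame: the origin (TCP) lies at the very end of the fingers, on their centre line; the grasp point (between the pads) lies 19 mm behind it; z points along the fingers, y is the direction in which the jaws open and shut (so a half turn about z gives the same grasp; the last joint's range is limited). The gripper opens to 93 mm and grips with 3 to 60 N. Pads are 15 mm wide; open, the fingers measure 128 mm over their backs; the gripper's body (75 mm by 188 mm) begins 65 mm behind the grasp point.
Start: joints at [1.117, 0.599, -0.003, 1.599, 0.002, 0.943, -0.08], TCP at [0.267, -0.674, 0.219] pointing down, gripper open.
Joint ranges: [-2.57, 2.57], [-0.35, 1.97], [-1.29, 1.29], [0.11, 2.56], [-1.05, 4.19], [0.11, 1.86], [-2.63, 2.63]. Speed limits (rad/s): [2.22, 2.22, 3.01, 3.01, 3.14, 3.14, 3.14].

### API

Orientations are given as a unit quaternion [w, x, y, z].
In Python, from cell import movep, servo_line, move_joints, set_gripper, sleep, inverse_kinematics, snapshot, camera_model, MotionError, job_done, current_t, current_joint_pos, current_dq, current_tau, current_eef_pos, current_ee_rot, current_contact_force, current_torque, current_gripper_width gives the robot as it stands. The module is installed in compiled form; this text tells all that it offers. Calls block until the motion is done:
- movep(position, orientation): joint-space move of the TCP to a pose.
- servo_line(position, orientation=None, velocity=0.15, stop_force=None): straight line of the TCP; orientation=None keeps the orientation; velocity is the mean speed in m/s. With stop_force (N) it stops when the force on the tool has changed by that much, and returns True; else False.
- move_joints(angles): joint-space move.
- set_gripper(opening, f_grip=None): finger opening in m; f_grip is the grip in N (None keeps the last); returns when the fingers have stopped.
- sleep(seconds).
- inverse_kinematics(position, orientation): joint angles nearest the present ones, or None.
- snapshot(name): name is "scene" or "side" or "wrist"; returns (picture, depth): 420x560x3 uint8, blue, green, red; 420x560 float32, m along the optical axis (not along the pixel's ray), 0 where there is no reading.
- camera_model(name): a dict with "mtx" (3x3 intrinsics, pixels), "R" (3x3) and "t" (3): a world point X has camera coordinates R X + t. Camera axes: x right, y down, z forward; pixel columns grow to the right and rows downward; lengths in m; the calibration is good to about 2 mm. A picture is of the moment at which its call begins: read the wrist's pose just before it. camera_model takes no time and is no camera call; for the wrist camera it gives the pose at the moment of the call.
A pose or a line that the arm cannot do raises MotionError and nothing moves.
- job_done(): hands the job in, once; it reports no verdict.
Readings, each from a call of its own:
- current_t(): time.
- current_joint_pos(): joint angles.
- current_dq(): joint speeds.
- current_tau(): joint torques, N m.
- current_eef_pos(): TCP position.
- current_ee_rot(): TCP orientation.
- current_contact_force(): force on the tool from outside, world axes, zero at the start.
- current_torque(): the same for the moment, N m.
- current_gripper_width(): finger opening in m.
Only numpy, scipy, OpenCV 4.12 (cv2) and the standard library are available. Lean on these libraries where they do the work, as an engineer would, in place of code of your own. Each camera call takes 0.05 s, during which the arm holds its last target.

### The job

Put the clean tumblers away as one nested stack on the round wooden coaster, one at a time in this order: the blue tumbler upright in the middle of the coaster, the yellow one nested fully home inside it, the red one fully home inside the yellow, and last the white lid seated level on the red tumbler to keep the dust out. Knock nothing over, and leave the green tumbler and the mug where they stand.

Things in the scene. Friction and masses are not known exactly. Their poses are not given: they have to be found in the camera images.
- blue_tumbler: Blue plastic tumbler, round, upright, open top, 80 mm high, 60 g. Tapered body (36 mm across at the foot, 54 mm at 52 mm height), then a straight collar 62 mm across from 52 to 80 mm height, where it is grasped; walls 2.5 mm, mouth 57 mm. Nested, its collar rests on the lower one's rim, foot 28 mm above the lower one's foot, 1.5 mm play. Origin: centre of underside; z up.
- yellow_tumbler: Yellow plastic tumbler, round, upright, open top, 80 mm high, 60 g. Tapered body (36 mm across at the foot, 54 mm at 52 mm height), then a straight collar 62 mm across from 52 to 80 mm height, where it is grasped; walls 2.5 mm, mouth 57 mm. Nested, its collar rests on the lower one's rim, foot 28 mm above the lower one's foot, 1.5 mm play. Origin: centre of underside; z up.
- red_tumbler: Red plastic tumbler, round, upright, open top, 80 mm high, 60 g. Tapered body (36 mm across at the foot, 54 mm at 52 mm height), then a straight collar 62 mm across from 52 to 80 mm height, where it is grasped; walls 2.5 mm, mouth 57 mm. Nested, its collar rests on the lower one's rim, foot 28 mm above the lower one's foot, 1.5 mm play. Origin: centre of underside; z up.
- lid: White round lid, black knob up, 50 g. From below: plug 50 mm across, 8 mm high; disc 64 mm across from 8 to 13 mm height; round knob 20 mm across from 13 to 39 mm height. The plug goes into a tumbler's mouth and the disc rests on its rim: the lid's origin is then 72 mm above that tumbler's origin. Origin: centre of the plug's underside; z up.
- coaster: round dark wooden coaster with a cork-coloured middle, 100 mm across and 8 mm thick, fixed to the worktop. Flat top, where the stack is built. Origin: centre of its underside, on the worktop; its top is 8 mm above.
- green_tumbler: green tumbler of the same shape and size as the others (62 mm across, 80 mm high). Not wanted: leave it standing. Origin: centre of the underside.
- mug: white mug, 72 mm across and 80 mm high, handle towards its own +y reaching about 70 mm from the axis. Leave it standing. Origin: centre of the underside.
Things that resemble listed ones, but are neither listed nor needed, are in the scene too. Of the things that look like the red_tumbler, the smaller one is meant.

How it is judged:
On the way, in this order (a step that is already met when the one before it is completed fails the run):
1. the blue tumbler stands on the middle of the coaster, let go (horizontal distance between blue_tumbler and coaster below 0.015 m and z of blue_tumbler in the frame of coaster between 0.004 and 0.012 m and angle between blue_tumbler's own z axis and vertical below 0.1 rad and contact force between the fingers and blue_tumbler below 0.3 N and linear speed of blue_tumbler below 0.03 m/s), for 0.2 s.
2. the yellow tumbler is fully home in the blue one, let go (horizontal distance between yellow_tumbler and blue_tumbler below 0.006 m and z of yellow_tumbler in the frame of blue_tumbler between 0.024 and 0.032 m and angle between yellow_tumbler's own z axis and vertical below 0.1 rad and contact force between the fingers and yellow_tumbler below 0.3 N and linear speed of yellow_tumbler below 0.03 m/s), for 0.2 s.
3. the red tumbler is fully home in the yellow one, let go (horizontal distance between red_tumbler and yellow_tumbler below 0.006 m and z of red_tumbler in the frame of yellow_tumbler between 0.024 and 0.032 m and angle between red_tumbler's own z axis and vertical below 0.1 rad and contact force between the fingers and red_tumbler below 0.3 N and linear speed of red_tumbler below 0.03 m/s), for 0.2 s.
4. the lid is seated on the red tumbler, let go (horizontal distance between lid and red_tumbler below 0.008 m and z of lid in the frame of red_tumbler between 0.068 and 0.076 m and angle between lid's own z axis and vertical below 0.1 rad and contact force between the fingers and lid below 0.3 N and linear speed of lid below 0.03 m/s), for 0.2 s.
At the end, for the whole second after the job is handed in: Blue on the coaster within 15 mm of centre; yellow in blue, red in yellow (axes within 6 mm, 28 mm up to 4 mm); lid on red (8 mm; 72 mm up to 4 mm); all within 0.1 rad of upright, released, at rest; green tumbler and mug within 30 mm of their starts (horizontal distance between blue_tumbler and coaster below 0.015 m and z of blue_tumbler in the frame of coaster between 0.004 and 0.012 m and angle between each of blue_tumbler, yellow_tumbler, red_tumbler, lid's own z axis and vertical below 0.1 rad and horizontal distance between yellow_tumbler and blue_tumbler below 0.006 m and z of yellow_tumbler in the frame of blue_tumbler between 0.024 and 0.032 m and horizontal distance between red_tumbler and yellow_tumbler below 0.006 m and z of red_tumbler in the frame of yellow_tumbler between 0.024 and 0.032 m and horizontal distance between lid and red_tumbler below 0.008 m and z of lid in the frame of red_tumbler between 0.068 and 0.076 m and linear speed of each of blue_tumbler, yellow_tumbler, red_tumbler, lid below 0.03 m/s and distance of each of green_tumbler, mug from where it was at the start of the episode below 0.03 m); the robot touches nothing.
It fails at once if the green tumbler or the mug is moved more than 30 mm or tipped (distance of any of green_tumbler, mug from where it was at the start of the episode above 0.03 m or angle between any of green_tumbler, mug's own z axis and vertical above 0.5 rad).
It fails at once if a tumbler or the lid is knocked over (angle between any of blue_tumbler, yellow_tumbler, red_tumbler, lid's own z axis and vertical above 1 rad).
It also fails if it takes over 128 s, if anything falls off the work surface, if the arm or the gripper's body presses on something with over 40 N, if the wrist force passes 120 N, or if a joint passes its speed limit or range.

## Working session

There is one attempt and no reset: what is moved stays moved. The work goes in short steps, each a Python script; the robot and the scene stay as the last script left them, time stands still between calls to the robot, and variables do not carry over. Pictures are saved under pics/ and viewed, and the job is handed in when it is done.

```bash
mkdir -p pics; ls; cat > h.py <<'E'
import numpy as np, cv2
from cell import *
def world(cam, depth, u, v, M=None):
    M=M or camera_model(cam); K=M["mtx"];R=np.array(M["R"]);t=np.array(M["t"])
    d=depth[v,u]; p=np.linalg.inv(K)@np.array([u,v,1.0])*d
    return R.T@(p-t)
def cloud(depth,M):
    K=np.array(M["mtx"]);R=np.array(M["R"]);t=np.array(M["t"])
    v,u=np.mgrid[:depth.shape[0],:depth.shape[1]]
    P=np.stack([(u-K[0,2])/K[0,0]*depth,(v-K[1,2])/K[1,1]*depth,depth],-1)
    W=(P-t)@R; W[depth<=0]=np.nan
    return W
E
python3 - <<'E'
from h import *
print(current_t(),current_eef_pos(),current_ee_rot())
for n in ("scene","side","wrist"):
    M=camera_model(n); p,d=snapshot(n); cv2.imwrite(f"pics/{n}0.png",p); np.savez(f"{n}0.npz",p=p,d=d,**{k:np.array(M[k]) for k in M})
    print(n,np.array(M["mtx"]).round(1).tolist(),(-np.array(M["R"]).T@np.array(M["t"])).round(3))
E
```

```text
pics
0.0 [ 0.26654219 -0.67371189  0.21777655] [-7.28946613e-04  9.82304122e-01  1.87291298e-01 -2.22784290e-04]
scene [[510.4, 0.0, 285.4], [0.0, 510.4, 205.9], [0.0, 0.0, 1.0]] [ 1.254 -0.058  0.85 ]
side [[466.7, 0.0, 275.2], [0.0, 466.7, 210.2], [0.0, 0.0, 1.0]] [0.132 0.434 0.69 ]
wrist [[348.0, 0.0, 276.0], [0.0, 348.0, 212.4], [0.0, 0.0, 1.0]] [ 0.333 -0.648  0.383]
```

View pics/scene0.png

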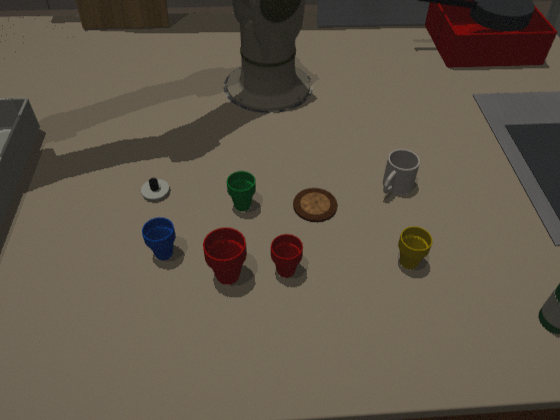

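View pics/side0.png

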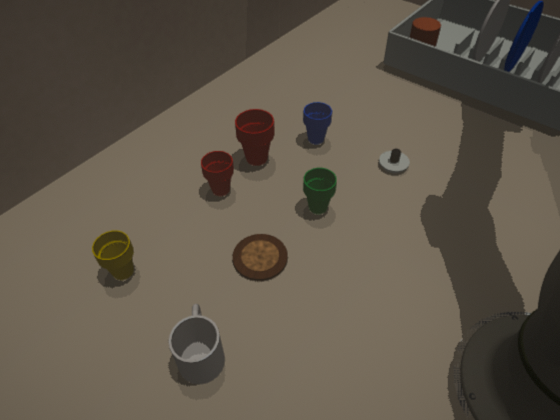

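View pics/wrist0.png

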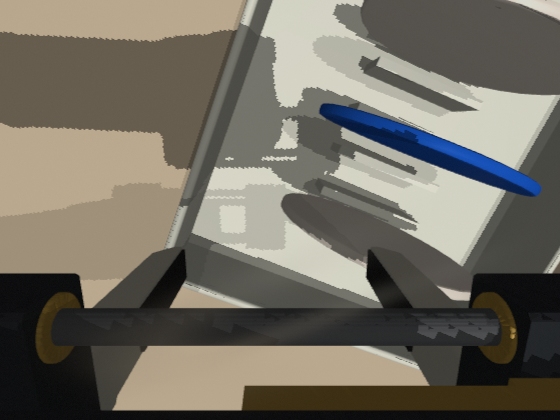

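Candidates for the red tumbler, in the scene image: (225,256), which looks larger, and (287,256), which looks smaller. The smaller one is meant. I'll measure both and enlarge a crop.

```bash
cat > meas.py <<'E'
from h import *
from scipy.optimize import least_squares
def circ(P):
    c=P[:,:2].mean(0)
    f=lambda q: np.hypot(P[:,0]-q[0],P[:,1]-q[1])-q[2]
    r=least_squares(f,[c[0],c[1],.03],loss="soft_l1",f_scale=.001)
    return r.x
def run(files,boxes):
  for n,bx in boxes.items():
    z=files[n]; M={k:z[k] for k in("mtx","R","t")}; W=cloud(z["d"],M)
    for o,(u0,u1,v0,v1) in bx.items():
        P=W[v0:v1,u0:u1].reshape(-1,3); P=P[~np.isnan(P[:,0])]
        tab=np.median(P[P[:,2]<.006][:,2]) if (P[:,2]<.006).any() else np.nan
        P=P[P[:,2]>.004]; zt=np.percentile(P[:,2],99)
        T=P[P[:,2]>zt-.005]
        print(n,o,"ztab %.4f zmax %.4f n%d"%(tab,zt,len(T)),"x[%.3f %.3f] y[%.3f %.3f]"%(T[:,0].min(),T[:,0].max(),T[:,1].min(),T[:,1].max()),"circ",circ(T).round(4))
E
python3 - <<'E'
from meas import *
F={n:np.load(n+"0.npz") for n in("scene","side")}
run(F,{"scene":dict(blue=(138,182,214,264),bigred=(200,250,225,288),red=(267,307,231,281),green=(222,262,168,214),yellow=(394,436,224,272),mug=(381,424,148,198),lid=(136,174,174,204),coaster=(288,342,184,224)),
"side":dict(blue=(298,338,100,148),bigred=(232,278,106,168),red=(198,237,149,199),green=(298,342,165,216),yellow=(90,139,229,284),mug=(165,228,302,384),lid=(373,414,146,176),coaster=(226,294,230,282))})
p=F["scene"]["p"]; s=F["side"]["p"]
cv2.imwrite("pics/crop1.png",np.hstack([cv2.resize(p[215:295,190:320],None,fx=3,fy=3,interpolation=2),cv2.resize(s[95:175,190:300][:, :],(390,240),interpolation=2)]))
E
```

```text
scene blue ztab 0.0005 zmax 0.0819 n151 x[0.563 0.626] y[-0.276 -0.216] circ [ 0.5946 -0.2461  0.0296]
scene bigred ztab 0.0004 zmax 0.1050 n252 x[0.618 0.698] y[-0.154 -0.076] circ [ 0.658  -0.1146  0.0381]
scene red ztab 0.0004 zmax 0.0819 n147 x[0.622 0.684] y[-0.027 0.033] circ [0.6533 0.0026 0.0295]
scene green ztab 0.0005 zmax 0.0821 n117 x[0.438 0.501] y[-0.111 -0.051] circ [ 0.4696 -0.0818  0.0293]
scene yellow ztab 0.0003 zmax 0.0818 n156 x[0.618 0.679] y[0.226 0.288] circ [0.6487 0.2562 0.0294]
scene mug ztab 0.0002 zmax 0.0819 n157 x[0.386 0.460] y[0.249 0.320] circ [0.4222 0.2846 0.0339]
scene lid ztab 0.0003 zmax 0.0412 n48 x[0.404 0.427] y[-0.289 -0.271] circ [ 0.4151 -0.2802  0.0076]
scene coaster ztab 0.0006 zmax 0.0123 n853 x[0.430 0.531] y[0.032 0.130] circ [0.4799 0.0807 0.0345]
side blue ztab -0.0008 zmax 0.0803 n129 x[0.561 0.623] y[-0.278 -0.214] circ [ 0.592  -0.2461  0.0294]
side bigred ztab -0.0007 zmax 0.1037 n220 x[0.614 0.696] y[-0.155 -0.074] circ [ 0.6549 -0.1143  0.0381]
side red ztab -0.0007 zmax 0.0803 n169 x[0.620 0.682] y[-0.029 0.033] circ [0.6504 0.0027 0.0296]
side green ztab -0.0006 zmax 0.0809 n164 x[0.436 0.498] y[-0.112 -0.051] circ [ 0.4669 -0.0815  0.0294]
side yellow ztab -0.0004 zmax 0.0807 n234 x[0.615 0.678] y[0.226 0.287] circ [0.646  0.2564 0.0295]
side mug ztab -0.0000 zmax 0.0813 n460 x[0.384 0.456] y[0.249 0.321] circ [0.4191 0.2849 0.0337]
side lid ztab -0.0008 zmax 0.0392 n55 x[0.405 0.422] y[-0.293 -0.271] circ [ 0.4131 -0.2797  0.007 ]
side coaster ztab -0.0003 zmax 0.0104 n1937 x[0.426 0.526] y[0.031 0.131] circ [0.4761 0.0821 0.0351]
```

View pics/crop1.png

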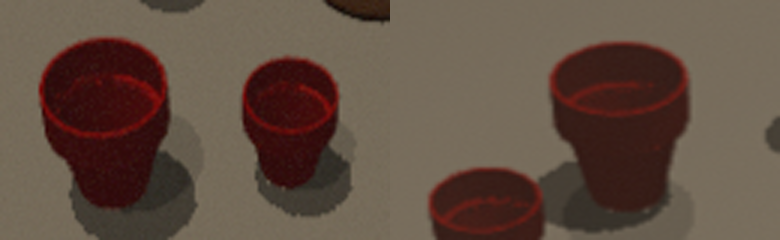

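The crop and the fit agree. The object at (287,256) is 62 mm across and 80 mm high, so it is the red tumbler. The one at (225,256) is about 80 mm across and 104 mm high, so it is the decoy. Next I'll refine the blue tumbler with the wrist camera.

```bash
cat >> h.py <<'E'
Q=[0.,1.,0.,0.]
def wsnap(tag):
    M=camera_model("wrist"); e=current_eef_pos(); p,d=snapshot("wrist")
    cv2.imwrite(f"pics/{tag}.png",p); np.savez(tag+".npz",p=p,d=d,e=e,**{k:np.array(M[k]) for k in("mtx","R","t")})
    return p,d,M
E
python3 - <<'E'
from h import *
from meas import circ
movep([0.53,-0.246,0.20],Q)
print(current_t(),current_eef_pos(),current_ee_rot(),current_joint_pos())
p,d,M=wsnap("w_blue")
W=cloud(d,M)
print("tabz",np.nanmedian(W[...,2]))
P=W[(W[...,2]>.073)&(W[...,2]<.09)&(np.hypot(W[...,0]-.593,W[...,1]+.246)<.045)]
print(len(P),P[:,2].max(),P.min(0),P.max(0),circ(P))
E
```

```text
1.975 [ 0.52977462 -0.24716182  0.20006754] [ 2.65310917e-04  9.99999753e-01 -6.49105234e-04  4.94479076e-05] [ 0.29654464  0.45291295  0.06040011  1.94981699 -0.03850812  0.73967467
 -1.19278224]
tabz -0.0005733824105892652
871 0.08096481900913667 [ 0.56315695 -0.27769743  0.07307297] [ 0.62474435 -0.21652045  0.08096482] [ 0.59386414 -0.24729923  0.0292604 ]
```

View pics/w_blue.png

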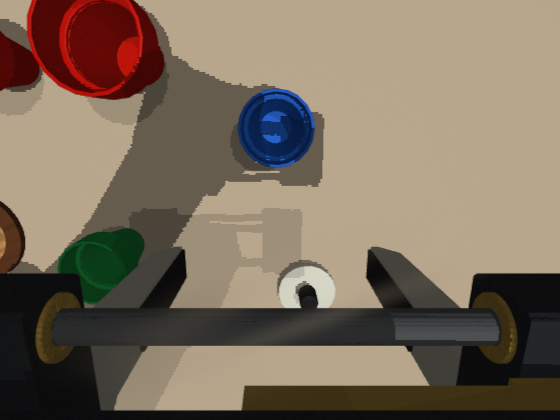

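The wrist view shows the blue tumbler at (276,128), which puts it at (0.594, -0.247). The scene and side cameras agree within 1.5 mm, so I'll grasp it.

```bash
cat >> h.py <<'E'
def at(x,y,z,v=None,**k):
    if v is None: movep([x,y,z],Q)
    else: return servo_line([x,y,z],Q,velocity=v,**k)
def grab(x,y,ztcp,f=12,zl=0.2):
    at(x,y,ztcp+.06); at(x,y,ztcp,.1)
    set_gripper(0.0,f); print("width",current_gripper_width())
    at(x,y,zl,.12); print("t",current_t(),"w",current_gripper_width(),"F",current_contact_force())
E
python3 - <<'E'
from h import *
set_gripper(.09)
grab(.5939,-.2473,.047,zl=.18)
p,d,M=wsnap("w_b2")
at(.478,.0813,.16)
print(current_eef_pos(),current_t())
p,d,M=wsnap("w_b3")
E
```

```text
width 0.06042293431910685
t 5.45 w 0.06041355856677524 F [ 0.16972907  0.70732453 -0.55500054]
[0.47883204 0.08042464 0.16009093] 6.8167
```

View pics/w_b3.png

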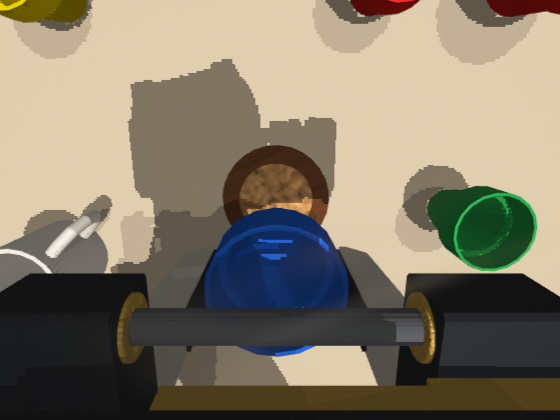

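The blue tumbler is held upright, with the coaster centred below it at about (275,190). Now I'll place it.

```bash
cat >> h.py <<'E'
def put(x,y,ztcp,opening=.085,sf=2.5,zup=.2):
    at(x,y,ztcp+.015,.1)
    s=at(x,y,ztcp-.004,.03,stop_force=sf); print("stop",s,current_eef_pos(),current_contact_force())
    set_gripper(opening); sleep(.25)
    e=current_eef_pos(); at(e[0],e[1],zup,.12)
def rim(W,x,y,z,r=.045):
    from meas import circ
    P=W[(abs(W[...,2]-z)<.007)&(np.hypot(W[...,0]-x,W[...,1]-y)<r)]
    c=circ(P); print("rim",len(P),"z %.4f"%np.percentile(P[:,2],98),"ext",(np.ptp(P[:,:2],axis=0)).round(4),"c",c.round(4)); return c
E
python3 - <<'E'
from h import *
put(.478,.0813,.055)
at(.425,.0813,.22)
p,d,M=wsnap("w_b4"); W=cloud(d,M)
rim(W,.478,.081,.088)
P=W[(abs(W[...,2]-.008)<.003)&(np.hypot(W[...,0]-.478,W[...,1]-.081)<.058)&(W[...,2]>.005)]
print(len(P),P.min(0),P.max(0),(P.min(0)+P.max(0))/2)
at(.584,.2564,.22)
p,d,M=wsnap("w_y"); W=cloud(d,M); rim(W,.6475,.2563,.08)
print(current_t())
E
```

```text
stop True [0.47789924 0.08136505 0.05443277] [-0.08385002  0.12048514 -1.25555117]
rim 770 z 0.0880 ext [0.0612 0.0616] c [0.4778 0.0812 0.0293]
3146 [0.42884094 0.03158478 0.00501978] [0.52684702 0.1307884  0.01099564] [0.47784398 0.08118659 0.00800771]
rim 752 z 0.0801 ext [0.0607 0.0609] c [0.648  0.256  0.0293]
12.05
```

View pics/w_b4.png

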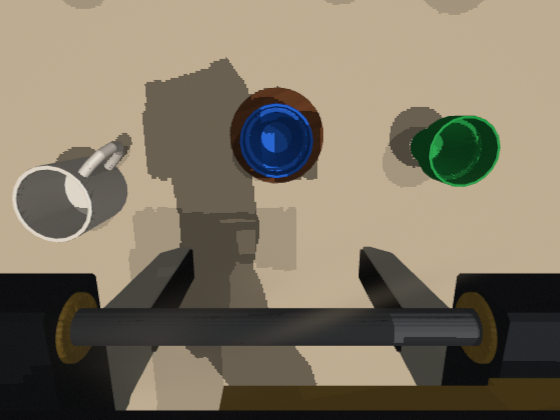

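View pics/w_y.png

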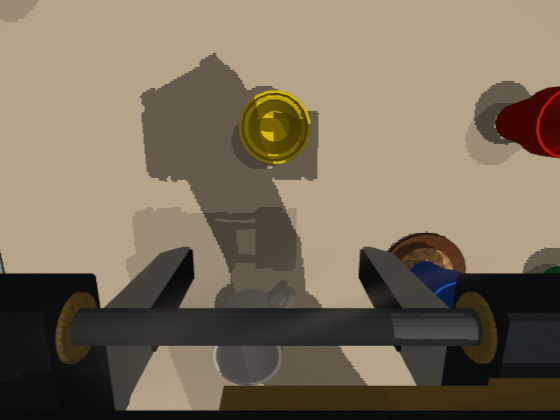

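The blue tumbler stands centred on the coaster at (276,140), within 0.2 mm. The yellow one is at (275,127), i.e. (0.648, 0.256). Next is nesting yellow, and I'll only release it if the stop height is right.

```bash
cat >> h.py <<'E'
def nest(x,y,ztcp,sf=4,opening=.082,zup=.23,tol=.004,zap=.03):
    at(x,y,ztcp+.012,.08)
    s=at(x,y,ztcp-.004,.03,stop_force=sf); e=current_eef_pos(); print("stop",s,e,current_contact_force())
    if e[2]>ztcp+tol: print("HIGH - not released"); return False
    set_gripper(opening); sleep(.25)
    at(e[0],e[1],zup,.12); return True
E
python3 - <<'E'
from h import *
grab(.648,.256,.047,zl=.2)
at(.4778,.0812,.2); print(current_eef_pos())
ok=nest(.4778,.0812,.083)
if ok:
    at(.425,.0813,.25); p,d,M=wsnap("w_y2"); W=cloud(d,M); rim(W,.478,.081,.116)
    at(.588,.0026,.22); p,d,M=wsnap("w_r"); W=cloud(d,M); rim(W,.652,.0026,.08)
print(current_t())
E
```

```text
width 0.061185385673343806
t 15.3167 w 0.06156847880991959 F [ 0.66755244 -0.15506886 -0.42226838]
[0.47930157 0.08222679 0.20022869]
stop True [0.47782089 0.08123269 0.08236692] [-0.35654157  0.77419973 -0.66110232]
rim 758 z 0.1160 ext [0.0609 0.0607] c [0.4776 0.0811 0.0293]
rim 759 z 0.0803 ext [0.0615 0.0608] c [0.6524 0.0019 0.0293]
21.5917
```

```bash
python3 -c "
import cv2,numpy as np
a=[cv2.imread(f'pics/{n}.png') for n in('w_y2','w_r')]
cv2.imwrite('pics/m1.png',cv2.resize(np.hstack(a),(800,300)))"
```

```text
(no output)
```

View pics/m1.png

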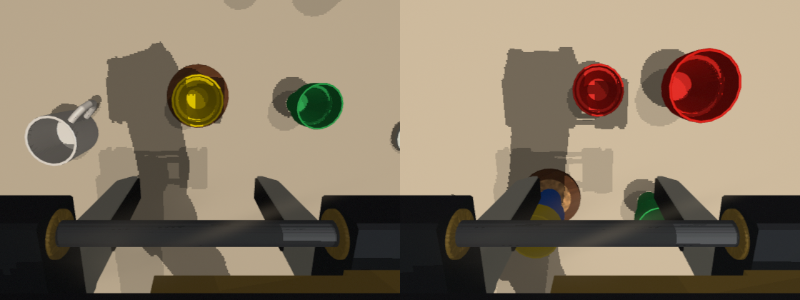

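The yellow tumbler, at left (197,98), is fully home: its rim is at 0.116 m as expected. The small red tumbler is at right (598,90) with the larger decoy beside it at (703,85). I'm going for the small one.

```bash
python3 - <<'E'
from h import *
grab(.6524,.0019,.047,zl=.23)
at(.4776,.0811,.23); print(current_eef_pos())
ok=nest(.4776,.0811,.111,zup=.27)
if ok:
    at(.425,.0813,.28); p,d,M=wsnap("w_r2"); W=cloud(d,M); rim(W,.478,.081,.144)
    at(.36,-.280,.20); p,d,M=wsnap("w_l"); W=cloud(d,M); rim(W,.414,-.28,.036,.03); rim(W,.414,-.28,.0115,.045)
    P=W[(abs(W[...,2]-.013)<.004)&(np.hypot(W[...,0]-.414,W[...,1]+.28)<.045)];print((P.min(0)+P.max(0))/2,np.ptp(P,axis=0))
print(current_t())
E
python3 -c "
import cv2,numpy as np
a=[cv2.imread(f'pics/{n}.png') for n in('w_r2','w_l')]
cv2.imwrite('pics/m2.png',cv2.resize(np.hstack(a),(800,300)))"
```

```text
width 0.060821966562240114
t 25.075 w 0.06083203192515993 F [ 0.33119152 -0.54722426 -0.69149765]
[0.47927954 0.08099208 0.23037776]
stop True [0.477568   0.08112641 0.11268308] [-0.99128655 -0.13690131 -1.87832927]
rim 744 z 0.1442 ext [0.0613 0.0608] c [0.4773 0.081  0.0293]
rim 359 z 0.0393 ext [0.019  0.0194] c [ 0.4149 -0.2814  0.0068]
rim 2894 z 0.0134 ext [0.0624 0.063 ] c [ 0.4146 -0.2815  0.0236]
[ 0.41448299 -0.28143796  0.01315968] [0.06244885 0.06298966 0.00707655]
31.8667
```

View pics/m2.png

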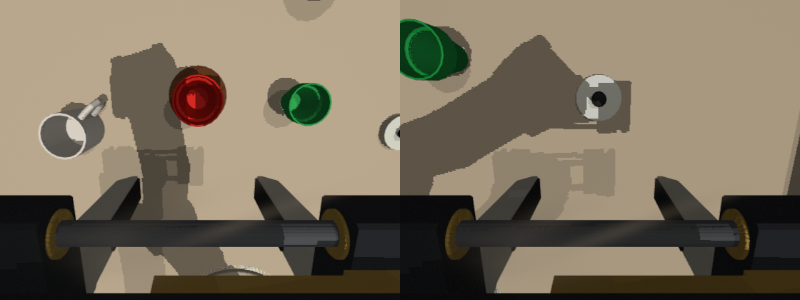

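The red tumbler is fully home at left (197,97): its rim is at 0.144 m and centred. The lid is at right (598,98), i.e. (0.4147, -0.2814), with its disc at 13 mm and knob top at 39 mm. Next I'll grasp it by the knob.

```bash
python3 - <<'E'
from h import *
set_gripper(.06)
grab(.4147,-.2814,.017,f=15,zl=.24)
at(.4774,.0811,.23); print(current_eef_pos()); p,d,M=wsnap("w_l2")
ok=nest(.4774,.0811,.153,opening=.05,zup=.25)
if ok:
    at(.425,.0813,.28); p,d,M=wsnap("w_fin"); W=cloud(d,M)
    rim(W,.478,.081,.172,.03); rim(W,.478,.081,.149,.045)
    P=W[(abs(W[...,2]-.149)<.004)&(np.hypot(W[...,0]-.478,W[...,1]-.081)<.045)];print((P.min(0)+P.max(0))/2,np.ptp(P,axis=0))
    for n in("side","scene"):
        M=camera_model(n); p,d=snapshot(n); cv2.imwrite(f"pics/{n}F.png",p); np.savez(f"{n}F.npz",p=p,d=d,**{k:np.array(M[k]) for k in M})
print(current_t())
E
python3 -c "
import cv2,numpy as np
a=[cv2.imread(f'pics/{n}.png') for n in('w_fin','sideF')]
cv2.imwrite('pics/m3.png',cv2.resize(np.hstack(a),(800,300)))"
```

```text
width 0.01927738180276025
t 36.5333 w 0.01962933866138054 F [ 0.41428783 -0.16850124 -0.81622471]
[0.47759176 0.07989036 0.23009046]
stop True [0.47743249 0.08119492 0.15244994] [ 0.15099809  0.45542535 -0.45649686]
rim 518 z 0.1751 ext [0.0191 0.0193] c [0.4777 0.0811 0.0068]
rim 4011 z 0.1493 ext [0.0629 0.0625] c [0.4773 0.0812 0.0236]
[0.47723094 0.08111409 0.14811328] [0.06289375 0.06251361 0.00544162]
41.775
```

View pics/m3.png

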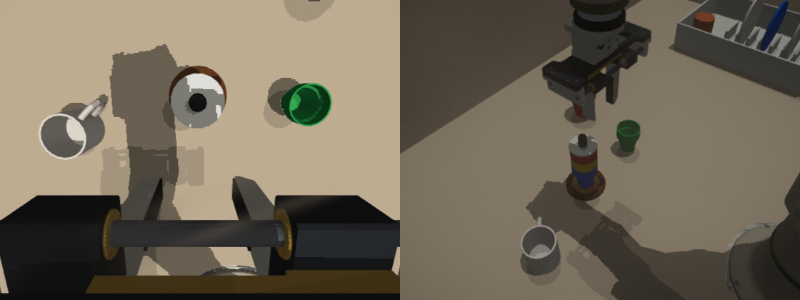

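The pictures show the stack standing straight with the lid level on it: wrist (197,98), side (584,165). I'll check the green tumbler and mug numerically and then hand in.

```bash
python3 - <<'E'
from meas import *
F={"side":np.load("sideF.npz")}
run(F,{"side":dict(green=(298,342,165,216),mug=(165,228,302,384))})
job_done(); print(current_t())
E
```

```text
side green ztab -0.0006 zmax 0.0806 n170 x[0.436 0.497] y[-0.114 -0.051] circ [ 0.4668 -0.0816  0.0296]
side mug ztab 0.0000 zmax 0.0810 n475 x[0.383 0.455] y[0.249 0.320] circ [0.4191 0.2849 0.0338]
the job is handed in; nothing more can be done
the job is handed in; nothing more can be done
```

I stacked blue, yellow, the smaller red tumbler and the lid on the coaster in that order, and handed the job in at about 42 s on the robot's clock, well under the 128 s limit. No verdict is reported on hand-in, so what follows is from my own measurements.

- **Heights:** after each placing, the wrist camera put the tumbler rims at 88, 116 and 144 mm. The lid's disc top was at 149 mm and its knob top at 175 mm. All match what fully nested parts should give.
- **Centring:** all the stack's axes lie within about 1 mm of each other and of the coaster centre.
- **Green tumbler and mug:** the side camera shows neither moved, to within 0.2 mm.
- **Disagreement:** the scene and side cameras differed by about 3 mm in x. I used the wrist camera for the grasps, the nestings and the lid. The blue tumbler's coaster target was the average of the scene and side cameras. No check failed.

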